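# Set and lock the dish stop of a colony counter

### The arm

A 6-joint arm with a two-finger parallel gripper is mounted at the origin on the work surface. World frame = base frame: x ahead of the robot, y to its left, z up, the work surface at z = 0. Lengths are in m, angles in rad, forces in N, time in s.
With the tool pointing down it reaches from about 0.275 to 0.85 m from the base axis. Payload 5.2 kg.
Tool frame: the origin (TCP) lies midway between the tips of the shut fingers; the grasp point (between the pads) lies r.hold_point_z behind it (r.hold_point_z is the distance from the TCP to the grasp point, in m); z points along the fingers, y is the line along which they close (so a half turn about z gives the same grasp; the last joint's range is limited). The gripper opens to 85 mm and grips with 20 to 120 N. Pads are 22 mm wide; open, the fingers measure 114 mm over their backs; the gripper's body (76 mm by 85 mm) begins 54 mm behind the grasp point. The pads swing forward as they close: fully open they stand 13 mm farther back than shut.
Start: joints at [-1.368, 0.259, 1.535, -0, 1.348, -0.203], TCP at [0.217, -0.505, 0.231] pointing down, gripper open.
Joint ranges: [-3.14, 3.14], [-0.91, 2.08], [0.19, 2.58], [-1.22, 4.36], [0.22, 2.71], [-3.12, 3.12]. Speed limits (rad/s): [2.57, 2.57, 3.14, 3.14, 3.14, 3.14].

### API

Orientations are given as a unit quaternion [w, x, y, z].
In Python, from workcell import r gives the robot as it stands. The module is installed in compiled form; this text tells all that it offers. Calls block until the motion is done:
- r.move_to(position, orientation): joint-space move of the TCP to a pose.
- r.movel(position, speed=0.15, frame=None, contact_N=None): straight line of the TCP; frame=None keeps the orientation; speed is the mean speed in m/s. With contact_N (N) it stops when the force on the tool has changed by that much, and returns True; else False.
- r.move_joints(angles): joint-space move.
- r.release() and r.gripper_close(): open the fingers fully, or close them until they stop; the grip force is fixed at half the most.
- r.pause(seconds).
- r.solve_ik(position, orientation): joint angles nearest the present ones, or None.
- r.capture(name): name is "side" or "top" or "wrist"; returns (picture, depth): 480x640x3 uint8, red, green, blue; 480x640 float32, m along the optical axis (not along the pixel's ray), 0 where there is no reading.
- r.camera_params(name): a dict with "fx", "fy", "cx", "cy" (pixels), "rvec" (rotation vector, rad) and "tvec" (3), from world to camera coordinates, as OpenCV has them. Camera axes: x right, y down, z forward; pixel columns grow to the right and rows downward; lengths in m; the calibration is good to about 2 mm. The wrist camera is an equidistant fisheye: a pixel r from the principal point sees the ray r / f radians off the axis. A picture is of the moment at which its call begins: read the wrist's pose just before it. camera_params takes no time and is no camera call; for the wrist camera it gives the pose at the moment of the call.
A pose or a line that the arm cannot do raises r.Unreachable and nothing moves.
- r.hand_in(): hands the job in; it is judged then, once.
Readings, each from a call of its own:
- r.read_time(): time.
- r.read_joints(): joint angles.
- r.read_qvel(): joint speeds.
- r.read_tau(): joint torques, N m.
- r.read_tool_pos(): TCP position.
- r.read_orientation(): TCP orientation.
- r.read_contact_force(): force on the tool from outside, world axes, zero at the start.
- r.read_torque(): the same for the moment, N m.
- r.read_grip_width(): finger opening in m.
- r.read_grip_force(): force on a finger pad.
Only numpy, scipy, OpenCV 4.12 (cv2) and the standard library are available. Lean on these libraries where they do the work, as an engineer would, in place of code of your own. Each camera call takes 0.05 s, during which the arm holds its last target. There are 200 camera calls.

### The job

Set the dish stop of the colony counter: loosen its red-barred lock ring by about a sixth of a turn, turn the crank handwheel clockwise so that the blue stop pushes the open agar dish on to the lit disc until the dish lies centred, wholly inside the disc, and then turn the lock ring back until it is fully tight. Leave the dish resting against the stop; never touch the dish itself, and do not knock the magnifier or shift anything else on the bench.

Things in the scene. Friction and masses are not known exactly. Their poses are not given: they have to be found in the camera images.
- counter: black colony counter, a box 270 (its x) x 380 (its y) x 70 mm high standing fixed on the bench; origin at the centre of its underside, z up. Its flat top (deck) is 70 mm above the bench. All mechanisms are mounted on the deck and are given in this frame: the common upright axis of handwheel, lock ring and pinion housing is at x 0, y -115 mm; the housing has radius 34 mm and its top is 94 mm above the bench. Its position and yaw on the bench vary.
- disc_centre (a point): centre of the lit pale-yellow disc (radius 51 mm, dark rim) on the white stage plate of the deck, at counter x 0, y +85 mm, 70 mm above the bench
- dish: open Petri dish with amber agar and red colonies, 92 mm diameter, 16 mm high, about 50 g, loose on the deck, slides easily; origin at the centre of its underside. It starts 12 to 22 mm short of the disc centre on the side of the stop (towards counter -y) and up to 4 mm to either side.
- stop_seat (a point): point that travels with the dish stop: where the centre of a dish lies when it rests in the stop's V. The stop is a blue V (two arms 50 mm long, 120 degrees between them, 14 mm above the deck, opening towards counter +y) on a toothed rack; it runs along counter y and only pushes, it cannot pull the dish back. The setting is right when this point lies at disc_centre.
- dish_stop (a joint): travel of the stop in m, grows towards counter +y; at 0.050 stop_seat lies exactly on disc_centre. Geared to the handwheel by rack and pinion, 14 mm per rad. Starts between 0 and 0.0224. Travel 0 to 0.064.
- lock_ring (a joint): angle of the lock ring in rad: 0 = fully tight (at its stop), grows as it is turned anticlockwise seen from above, up to 1.4. Below about 0.2 rad it clamps the handwheel (through a keyed washer inside it) so that the wheel cannot be turned without force; loosened by more than 0.3 rad it leaves the wheel free. It turns with about 0.2 N m and stays where it is left; tightening takes up to about 0.4 N m over the last 0.25 rad, up to a hard stop.
- bar_a (a point): push point on one of the three radial red bars of the brass lock ring, on the bar's centre line, 62 mm from the axis and 106 mm above the bench. The ring is 60 mm in diameter, from 94 to 114 mm above the bench; the bars are 9 mm thick, level, 120 degrees apart, and reach to 78 mm from the axis. When tight this bar points to 30 degrees (from counter +x, anticlockwise from above).
- bar_b (a point): the same point on the second bar; when tight it points to 150 degrees from counter +x
- bar_c (a point): the same point on the third bar; when tight it points to 270 degrees from counter +x
- handwheel (a joint): angle of the crank handwheel in rad, grows clockwise seen from above, which pushes the stop towards counter +y; 0 to 4.6; stop travel = 0.014 x angle, so 3.571 is the right setting; starts between 0 and 1.6. It turns with about 0.04 N m when unlocked and stays where it is left.
- crank_pin (a point): middle of the upright white crank pin of the handwheel: pin 13 mm diameter, from 128 to 156 mm above the bench, 28 mm from the axis; this point 142 mm above the bench. At handwheel angle 0 it points to 200 degrees from counter +x. The dark wheel is a disc of radius 36 mm, between 118 and 128 mm above the bench with a hub to 132 mm, directly above the lock ring.
- lens (a point): centre of the magnifier's lens (black ring, radius 60 mm, 22 mm thick) which is swung out to the left of the counter at counter x +40, y +285 mm, 284 mm above the bench. It hangs on an arm from a 20 mm column that stands on the deck at counter x +100..118, y +158..166 mm and reaches 370 mm above the bench. Fixed to the counter.
- pen_pot: pen pot, bystander on the deck beside the lock ring: radius 32 mm, 85 mm high, pens to 122 mm (192 mm above the bench); origin at the centre of its underside. Stands either at the front or at the back of the handwheel.
- tally: hand tally counter, bystander on the deck on the other side from the pen pot, 38 x 52 x 26 mm with two buttons on top to 31 mm; origin at the centre of its underside
- stack_right: tall stack of 14 lidded dishes, bystander on the bench close to the right (-y) side of the counter: radius 46 mm, 210 mm high; origin at the centre of its underside
- stack_left: stack of 6 lidded dishes, bystander left of the counter: radius 46 mm, 90 mm high; origin at the centre of its underside
- stack_back: stack of 10 lidded dishes, bystander behind the counter: radius 46 mm, 150 mm high; origin at the centre of its underside
- spray_bottle: white bottle, bystander behind the counter: radius 32 mm, 160 mm high; origin at the centre of its underside
- dish_lid: clear dish lid lying on the bench behind the counter, bystander: radius 48 mm, 11 mm high; origin at the centre of its underside
Not all that is in view belongs to the job. There is more than one size of the dish; the one meant has the size given above.

How it is judged:
By the outcome, as a careful person would: the job done as asked, in the order asked, and still so for the second after the job is handed in, with the robot touching nothing.
It also fails if it takes over 72 s, if anything falls off the work surface, if the arm or the gripper's body presses on something with over 40 N, if the wrist force passes 120 N, or if a joint passes its speed limit or range.

## Working session

There is one attempt and no reset: what is moved stays moved. The work goes in short steps, each a Python script; the robot and the scene stay as the last script left them, time stands still between calls to the robot, and variables do not carry over. Pictures are saved under pics/ and viewed, at most 10 in all, crops included, and the job is handed in when it is done.

```bash
mkdir -p pics; cat > h.py <<'E'
import numpy as np, cv2
from workcell import r
def save(n,f):
    p,d=r.capture(n); cv2.imwrite(f'pics/{f}.png',p[:,:,::-1]); np.save(f'pics/{f}.npy',d); return p,d
def world(n,d,uv,P=None):
    P=P or r.camera_params(n); R=cv2.Rodrigues(np.array(P['rvec'],float))[0]; u,v=np.array(uv,float).T
    z=d[np.array(v,int),np.array(u,int)]
    c=np.c_[(u-P['cx'])/P['fx']*z,(v-P['cy'])/P['fy']*z,z]
    return (c-np.array(P['tvec']).ravel())@R
def onplane(n,uv,h):
    P=r.camera_params(n); R=cv2.Rodrigues(np.array(P['rvec'],float))[0]; u,v=np.array(uv,float).T
    ray=np.c_[(u-P['cx'])/P['fx'],(v-P['cy'])/P['fy'],np.ones(len(u))]@R
    o=-R.T@np.array(P['tvec']).ravel()
    return o+ray*((h-o[2])/ray[:,2])[:,None]
E
python3 - <<'E'
from h import *
for n in('top','side'):
    save(n,n+'0'); print(n,r.camera_params(n))
print(r.hold_point_z,r.read_time(),r.read_orientation())
E
```

```text
top {'fx': 485.8321291156341, 'fy': 485.8321291156341, 'cx': 324.60861977608937, 'cy': 238.6780917687899, 'rvec': array([ 2.1675349 , -2.17597367,  0.06483459]), 'tvec': array([0.10035997, 0.53678939, 1.07824046])}
side {'fx': 530.5323392870661, 'fy': 530.5323392870661, 'cx': 317.169742129005, 'cy': 248.10947540922703, 'rvec': array([ 1.04368507, -2.45010961,  0.96658298]), 'tvec': array([0.43798288, 0.38628356, 1.15272314])}
0.0187 0.1 [-8.14075228e-04  9.79482624e-01  2.01526988e-01  1.59819700e-05]
```

View pics/top0.png

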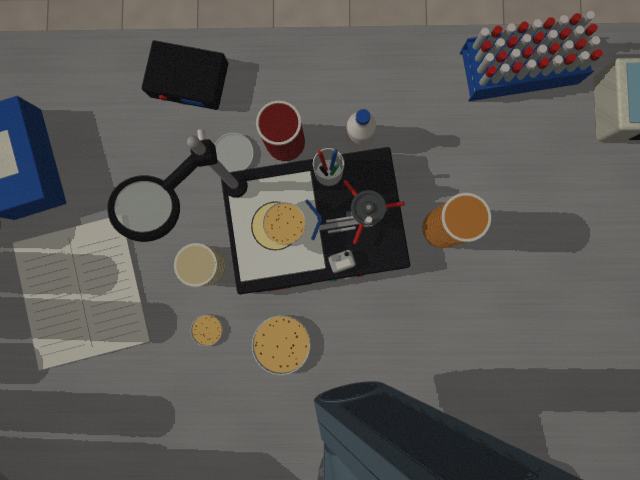

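View pics/side0.png

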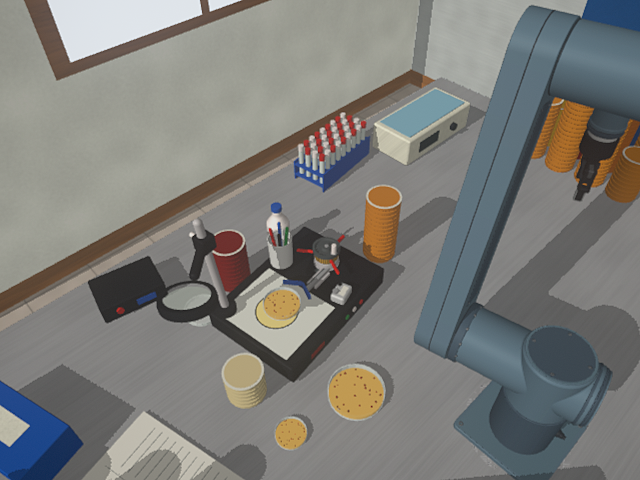

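The dish could be any of: the one on the deck (284,223), the large one on the bench (281,345) or the small one on the bench (207,330). The deck dish fits the description. The pen pot is at the back at (328,165), the tally in front at (342,262) and the wheel at (369,208). I'll check with a close crop.

```bash
python3 - <<'E'
from h import *
p=cv2.imread('pics/top0.png'); d=np.load('pics/top0.npy')
cv2.imwrite('pics/c1.png',cv2.resize(p[145:295,215:415],None,fx=4,fy=4,interpolation=cv2.INTER_CUBIC))
hsv=cv2.cvtColor(p,cv2.COLOR_BGR2HSV).astype(int)
v,u=np.mgrid[0:480,0:640]
W=world('top',d,np.c_[u.ravel(),v.ravel()]).reshape(480,640,3); np.save('pics/W.npy',W)
# deck: points at height .06...08 in region
m=(abs(W[...,2]-.07)<.006)&(u>215)&(u<415)&(v>140)&(v<300)
pts=W[m][:,:2].astype(np.float32); print(m.sum(), cv2.minAreaRect(pts), cv2.boxPoints(cv2.minAreaRect(pts)))
red=(((hsv[...,0]<8)|(hsv[...,0]>172))&(hsv[...,1]>150)&(hsv[...,2]>90)&(u>330)&(u<412)&(v>170)&(v<250)).astype(np.uint8)
n,l,s,c=cv2.connectedComponentsWithStats(red)
for i in range(1,n):
    if s[i,4]>5: print(s[i],c[i],onplane('top',[c[i]],.106))
E
```

```text
16961 ((0.593551754951477, 0.1427423357963562), (0.3110642731189728, 0.4179014563560486), 8.760498046875) [[ 0.40801     0.32556716]
 [ 0.47165823 -0.08745894]
 [ 0.7790935  -0.04008248]
 [ 0.7154453   0.3729436 ]]
[345 181  12  15  45] [350.8        188.68888889] [[0.63592918 0.04113739 0.106     ]]
[386 202  18   5  49] [395.57142857 204.10204082] [[ 0.60260061 -0.05246029  0.106     ]]
[353 224  10  20  76] [357.55263158 233.5       ] [[0.54107371 0.02772841 0.106     ]]
```

View pics/c1.png

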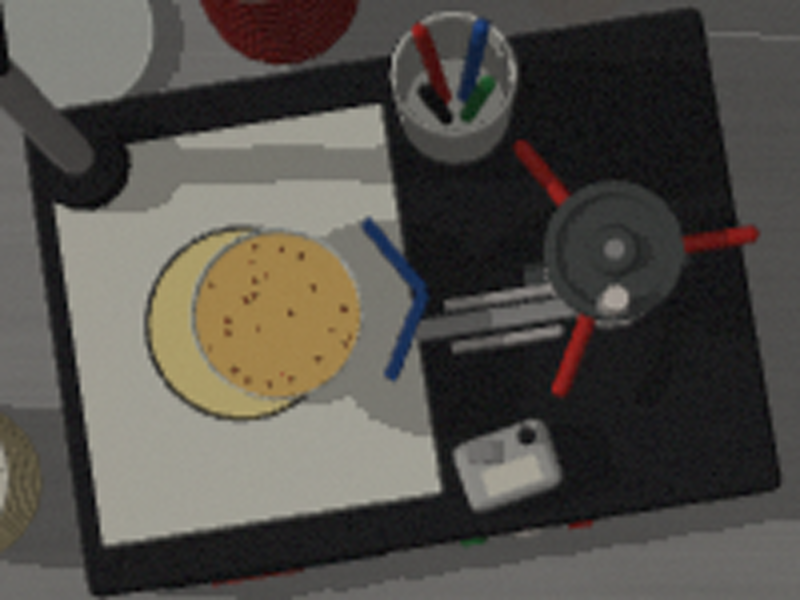

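The crop confirms it. The 92 mm agar dish on the deck (crop 277,315) overlaps the lit disc (crop 240,322), with the blue V behind it at (420,290). The wheel hub is at (615,248) and the crank pin at (612,298). The red bars point up-left, right and down-left, so the ring is tight. Next I'll fit the poses.

```bash
python3 - <<'E'
from h import *
from scipy.optimize import least_squares
f=lambda x,y:(x/4+215-.4,y/4+145-.4)
obs=[((135,-190),.07,f(702,10)),((-135,-190),.07,f(778,487)),((-135,190),.07,f(95,594)),((0,85),.07,f(238,323)),
 ((0,-115),.132,f(615,248))]
for a,px in((30,(522,147)),(150,(560,390)),(270,(756,235))):
    t=np.radians(a); obs.append(((77*np.cos(t),-115+77*np.sin(t)),.106,f(*px)))
L=np.array([o[0] for o in obs])/1e3; Wd=np.array([onplane('top',[o[2]],o[1])[0,:2] for o in obs])
def T(q,L): c,s=np.cos(q[2]),np.sin(q[2]); return L@np.array([[c,s],[-s,c]])+q[:2]
s=least_squares(lambda q:(T(q,L)-Wd).ravel(),[.6,.14,.15],loss='soft_l1',f_scale=.002); q=s.x
print(q,np.degrees(q[2]),(T(q,L)-Wd)*1e3); np.save('q.npy',q)
def inv(w): c,s=np.cos(q[2]),np.sin(q[2]); return (np.array(w)[:,:2]-q[:2])@np.array([[c,-s],[s,c]])*1e3
def loc(px,h): return inv(onplane('top',[px],h)).round(1)
print('axis',T(q,np.array([[0,-.115]])))
p=loc(f(612,297),.156); print('pin',p,np.degrees(np.arctan2(p[0,1]+115,p[0,0])))
print('dish',loc(f(277,315),.08)); print('vertex',loc(f(424,292),.084))
print('pot top',loc(f(455,77),.155),'tally',loc(f(508,462),.1),'stackR top',loc((466,217),.21))
E
```

```text
[0.57638628 0.12044962 0.14746518] 8.449132259412073 [[ 3.63662329 -0.71100792]
 [-2.11032046 -3.23058341]
 [-1.68870937  4.93712239]
 [ 0.91284051 -2.6355812 ]
 [-0.58969804  0.22752372]
 [ 1.9168608   1.53975728]
 [-1.40716171  0.94206344]
 [ 0.50719161 -0.18925802]]
axis [[0.59328338 0.00669775]]
pin [[ -26.7 -107.8]] 164.9084273214051
dish [[-0.7 65.2]]
vertex [[ -0.9 -14.9]]
pot top [[ 95.6 -47.3]] tally [[-98.3 -45.2]] stackR top [[ -57.2 -285.5]]
```

```bash
cat >> h.py <<'E'
from scipy.spatial.transform import Rotation
q=np.load('q.npy'); c,s=np.cos(q[2]),np.sin(q[2]); AX=q[:2]+np.array([[c,-s],[s,c]])@[0,-.115]
def quat(psi):  # tool down, tool x at world yaw psi
    x=np.array([np.cos(psi),np.sin(psi),0]); z=np.array([0,0,-1.]); 
    o=Rotation.from_matrix(np.c_[x,np.cross(z,x),z]).as_quat(); return [o[3],o[0],o[1],o[2]]
def pose(phi,R,off,z,flip=0):
    """phi: counter angle (deg); off: signed tangential offset (anticlockwise +) of the finger centre"""
    a=np.radians(phi)+q[2]; u=np.array([np.cos(a),np.sin(a)]); t=np.array([-u[1],u[0]])
    return list(AX+R*u+off*t)+[z], quat(a+np.pi/2+flip*np.pi)
E
python3 - <<'E'
from h import *
for name,phis,R,off,z in(('c',(268,300,330),.058,-.0155,.1),('pin',(178,165,120,80,30,-5),.028,.0175,.137),('b',(212,180,150),.058,.0155,.1)):
  for fl in(0,1):
    for ph in phis:
        j=r.solve_ik(*pose(ph,R,off,z,fl)); print(name,fl,ph,None if j is None else np.round(j,2))
E
```

```text
c 0 268 [-0.28  0.44  1.62 -0.    1.09  1.18]
c 0 300 [-0.26  0.49  1.53 -0.    1.12  0.64]
c 0 330 [-0.22  0.53  1.47 -0.    1.15  0.16]
c 1 268 [-0.28  0.44  1.62 -0.    1.09 -1.96]
c 1 300 [-0.26  0.49  1.53 -0.    1.12 -2.5 ]
c 1 330 [-0.22  0.53  1.47 -0.    1.15 -2.98]
pin 0 178 [-0.22  0.37  1.62 -0.    1.15  2.81]
pin 0 165 [-0.21  0.36  1.63 -0.    1.15  3.04]
pin 0 120 [-0.17  0.36  1.64 -0.    1.15 -2.41]
pin 0 80 [-0.13  0.39  1.6  -0.    1.16 -1.68]
pin 0 30 [-0.12  0.43  1.53 -0.    1.19 -0.79]
pin 0 -5 [-0.14  0.46  1.48 -0.    1.2  -0.2 ]
pin 1 178 [-0.22  0.37  1.62 -0.    1.15 -0.33]
pin 1 165 [-0.21  0.36  1.63 -0.    1.15 -0.1 ]
pin 1 120 [-0.17  0.36  1.64 -0.    1.15  0.73]
pin 1 80 [-0.13  0.39  1.6  -0.    1.16  1.47]
pin 1 30 [-0.12  0.43  1.53 -0.    1.19  2.35]
pin 1 -5 [-0.14  0.46  1.48 -0.    1.2   2.94]
b 0 212 [-0.28  0.4   1.68 -0.    1.06  2.16]
b 0 180 [-0.24  0.36  1.74 -0.    1.04  2.76]
b 0 150 [-0.18  0.36  1.75 -0.    1.04 -2.95]
b 1 212 [-0.28  0.4   1.68 -0.    1.06 -0.98]
b 1 180 [-0.24  0.36  1.74 -0.    1.04 -0.39]
b 1 150 [-0.18  0.36  1.75 -0.    1.04  0.19]
```

```bash
python3 - <<'E'
from h import *
r.gripper_close()
p=r.read_tool_pos(); r.movel([p[0],p[1],.33],speed=.3)
P,o=pose(270,.058,-.028,.25); r.move_to(P,o)
P[2]=.100; print(r.movel(P,speed=.15,contact_N=8), r.read_tool_pos())
P,o=pose(270,.058,-.010,.1); print('touch',r.movel(P,speed=.03,contact_N=4), r.read_tool_pos(),np.array(P),r.read_contact_force())
for ph in range(278,332,10):
    P,o=pose(ph,.058,-.0155,.1); r.movel(P,speed=.06,frame=o); print(ph,np.round(r.read_contact_force(),1))
P,o=pose(329,.058,-.0155,.1); r.movel(P,speed=.06,frame=o)
P,o=pose(329,.058,-.028,.1); r.movel(P,speed=.1)
P[2]=.20; r.movel(P,speed=.25)
P,o=pose(195,.028,.05,.25,1); r.move_to(P,o)
save('top','top1'); print(r.read_time(),r.read_joints())
t=cv2.imread('pics/top1.png'); cv2.imwrite('pics/c2.png',cv2.resize(t[145:295,215:415],None,fx=4,fy=4,interpolation=cv2.INTER_CUBIC))
E
```

```text
False [ 0.57481902 -0.05508821  0.10093254]
touch False [ 0.5920161  -0.05203551  0.09986929] [ 0.59191392 -0.05214207  0.1       ] [ 0.30951193 -0.52563134 -0.66731212]
278 [-0.9  0.1  0.2]
288 [ 0.3  0.1 -0.5]
298 [0.7 0.5 0.1]
308 [0.2 0.1 0.3]
318 [ 0.  -0.3  0.2]
328 [ 0.3 -0.5  0.8]
9.1833 [-2.74357802e-01  3.20491816e-01  1.40729688e+00  1.62363716e-04
  1.41601534e+00 -6.82067806e-01]
```

View pics/c2.png

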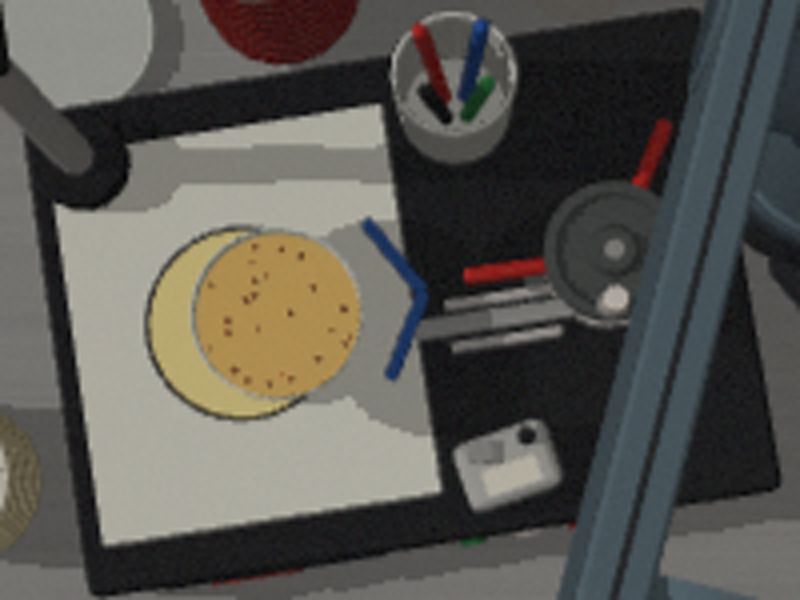

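The ring is loosened by nearly 60°: bar_a now ends at crop (467,275). The dish, V and bystanders haven't moved. Next I'll turn the crank, stopping short of the target to look.

```bash
python3 - <<'E'
from h import *
P,o=pose(168,.028,.036,.2,1); r.move_to(P,o)
P[2]=.137; print(r.movel(P,speed=.12,contact_N=8))
for ph in list(range(166,20,-10))+[17]:
    P,o=pose(ph,.028,.0175,.137,1); r.movel(P,speed=.05,frame=o)
print(np.round(r.read_contact_force(),1),r.read_joints()[5],r.read_time(),P,r.read_tool_pos())
save('top','top2')
t=cv2.imread('pics/top2.png'); cv2.imwrite('pics/c3.png',cv2.resize(t[145:295,215:415],None,fx=4,fy=4,interpolation=cv2.INTER_CUBIC))
E
```

```text
False
[-0.1  1.9 -0.1] 2.565661159253209 15.8083 [np.float64(0.6110465374207256), np.float64(0.03453154129707503), 0.137] [0.61110036 0.03450544 0.13702669]
```

View pics/c3.png

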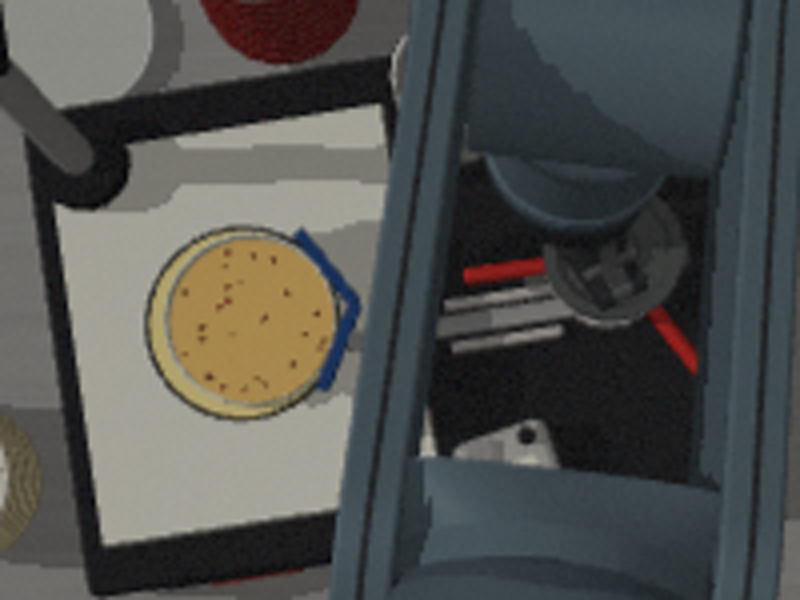

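```bash
cat >> h.py <<'E'
def loc(px,h):
    return (onplane('top',px,h)[:,:2]-q[:2])@np.array([[c,-s],[s,c]])*1e3
def circ(xy):
    for _ in range(6):
        A=np.c_[2*xy,np.ones(len(xy))]; m=np.linalg.lstsq(A,(xy**2).sum(1),rcond=None)[0]
        R=np.sqrt(m[2]+m[0]**2+m[1]**2); e=abs(np.hypot(*(xy-m[:2]).T)-R); xy=xy[e<max(1.2,2*np.median(e))]
    return m[0],m[1],R,len(xy)
def measure(f):
    p=cv2.imread(f'pics/{f}.png'); hsv=cv2.cvtColor(p,cv2.COLOR_BGR2HSV).astype(int)
    v,u=np.mgrid[0:480,0:640]; box=(u>245)&(u<312)&(v>190)&(v<262)
    ag=(box&(hsv[...,0]>10)&(hsv[...,0]<22)&(hsv[...,1]>115)).astype(np.uint8)
    ct=max(cv2.findContours(ag,cv2.RETR_EXTERNAL,cv2.CHAIN_APPROX_NONE)[0],key=len)[:,0]
    print('agar',np.round(circ(loc(ct,.076)),2))
    dk=box&(hsv[...,2]<95)&(hsv[...,1]<140)&(u<285); L=loc(np.c_[u[dk],v[dk]],.07)
    k=abs(np.hypot(L[:,0]-0,L[:,1]-85)-51)<6; print('rim',np.round(circ(L[k]),2))
    bl=(u>270)&(u<330)&(v>185)&(v<250)&(hsv[...,0]>100)&(hsv[...,0]<130)&(hsv[...,1]>120)
    L=loc(np.c_[u[bl],v[bl]],.084); print('V mean y',L.mean(0).round(2),len(L))
E
python3 -c "
from h import *
for f in('top0','top2'): measure(f)"
```

```text
agar [-7.000e-02  6.538e+01  4.281e+01  1.110e+02]
rim [-0.9  85.64 51.99 76.  ]
V mean y [-1.34 -2.97] 134
agar [ -0.63  79.72  42.83 109.  ]
rim [-0.8  85.54 52.15 72.  ]
V mean y [-2.7  34.66] 126
```

```bash
python3 - <<'E'
from h import *
for ph in (10,3,-4):
    P,o=pose(ph,.028,.0175,.137,1); r.movel(P,speed=.03,frame=o)
save('top','top3'); measure('top3'); print(r.read_time(),r.read_joints()[5])
E
```

```text
agar [ -1.01  84.87  42.93 108.  ]
rim [-0.82 85.53 52.15 73.  ]
V mean y [-3.3  39.73] 119
16.7583 2.9218964672985472
```

```bash
python3 - <<'E'
from h import *
P,o=pose(-5.8,.028,.0175,.137,1); r.movel(P,speed=.03,frame=o)
P,o=pose(-5.8,.028,.030,.137,1); r.movel(P,speed=.08)
P[2]=.25; r.movel(P,speed=.25)
P,o=pose(209,.058,.031,.25,1); r.move_to(P,o)
P[2]=.100; print('down',r.movel(P,speed=.15,contact_N=8))
for ph in range(204,159,-9):
    P,o=pose(ph,.058,.0155,.1,1); r.movel(P,speed=.06,frame=o); print(ph,np.round(r.read_contact_force(),1))
# final push, in small steps, until the hard stop answers
u=None
for ph in np.arange(158,141,-2.):
    P,o=pose(ph,.058,.0155,.1,1); hit=r.movel(P,speed=.02,frame=o,contact_N=16)
    F=r.read_contact_force(); print(ph,hit,np.round(F,1))
    if hit or np.hypot(F[0],F[1])>18: break
r.pause(.3); print(r.read_tool_pos(),np.array(P),r.read_contact_force(),r.read_time())
E
```

```text
down False
204 [-0.3 -0.3  0.3]
195 [0.6 0.  0.1]
186 [0.5 0.3 0.7]
177 [-0.2 -0.4 -0.5]
168 [0.2 0.1 0.3]
158.0 False [-0.3 -5.6 -1. ]
156.0 False [-0.8 -5.  -0.7]
154.0 False [ 0.4 -5.2 -1.5]
152.0 False [ 0.2 -4.5 -1.2]
150.0 False [ 0.1 -6.8 -0.2]
148.0 False [ -3.  -14.2   1. ]
146.0 False [ -6.  -20.    1.4]
[0.53307665 0.01339645 0.09995968] [0.53427028 0.01772972 0.1       ] [ -5.43728022 -20.56597278   1.23684851] 26.5833
```

```bash
python3 - <<'E'
from h import *
P,o=pose(150,.058,.030,.1,1); r.movel(P,speed=.06)
P[2]=.30; r.movel(P,speed=.25)
r.move_to([.25,-.40,.33],quat(q[2]))
save('top','top4'); measure('top4'); print(r.read_time())
t=cv2.imread('pics/top4.png'); cv2.imwrite('pics/c4.png',cv2.resize(t[145:295,215:415],None,fx=4,fy=4,interpolation=cv2.INTER_CUBIC))
hsv=cv2.cvtColor(t,cv2.COLOR_BGR2HSV).astype(int); v,u=np.mgrid[0:480,0:640]
red=(((hsv[...,0]<8)|(hsv[...,0]>172))&(hsv[...,1]>150)&(hsv[...,2]>90)&(u>330)&(u<412)&(v>170)&(v<250)).astype(np.uint8)
n,l,st,cc=cv2.connectedComponentsWithStats(red); print([cc[i].round(1) for i in range(1,n) if st[i,4]>5])
E
```

```text
agar [ -0.98  85.2   42.83 109.  ]
rim [-0.84 85.46 52.14 80.  ]
V mean y [-3.29 40.05] 121
29.8167
[array([350.8, 188.7]), array([395.3, 204.1]), array([357.6, 233.4])]
```

View pics/c4.png

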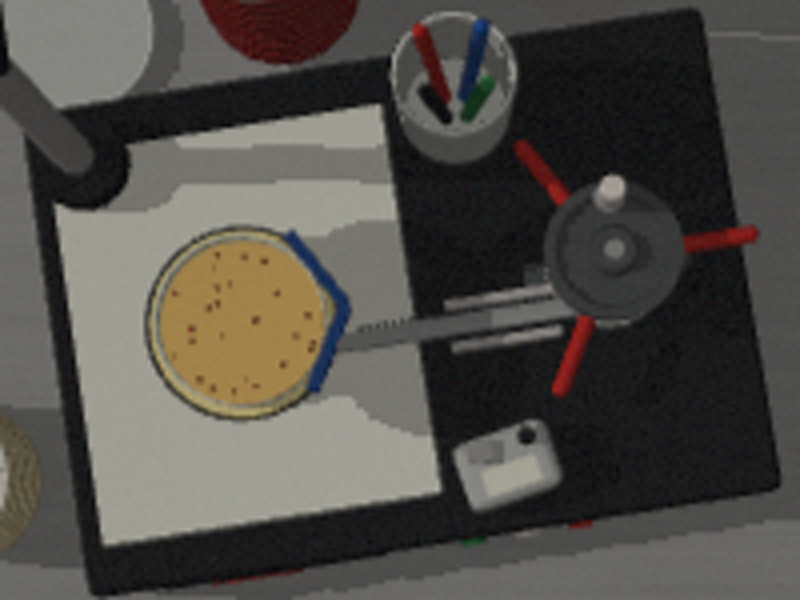

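The dish is centred in the disc to about 0.3 mm and rests in the V. The bars are back at their starting pixels within 0.3 px, so the ring is tight, and nothing else has moved.

```bash
python3 -c "
from workcell import r
print(r.hand_in())"
```

```text
the job is handed in; nothing more can be done
None
```

The job is handed in at about 30 s: the dish lies centred on the lit disc to about 0.3 mm, resting against the stop, the lock ring is fully tight again, and nothing else on the deck moved.

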